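Nest the truffle's dish in a chilled one and turn the pair for hand-over

TASK

Serve the truffle: take its dish by the handle and, without touching the truffle or letting it roll out of the middle, gently nest that dish in the empty chilled one where it stands, fully seated and with the two handles pointing opposite ways, and let go of it. Then take only the lower dish's handle, lift the pair level until it is well clear of the worktop (more than 10 cm), and only then turn it a quarter turn clockwise as seen from above, so that the upper dish's free handle points straight to the right, along the worktop to its right end, where a colleague will take it. Finish while still holding the pair up there by the lower handle, level and still, with the truffle in the middle; leave the cup, the scoop and the brush alone.

Things in the scene. Friction and masses are not known exactly. Their poses are not given: they have to be found in the camera images.
- truffle_dish: Dish holding the truffle, in the left or middle part; handle pointing between ahead-right and right. Double-walled stainless steel, round, 0.12 kg: rim 92 mm across and 28 mm high, foot 41 mm across, floor 5 mm thick in the middle, rising 7 degrees to 44 mm across, then a wall sloping out at 40 degrees. Origin: centre of the underside; z up, x toward its one handle.
- empty_dish: Empty chilled dish of exactly the same shape, in the right part; its handle points roughly to the robot. Origin and axes as for the other dish. A dish nested in its twin sits 8 mm above it (origin to origin); the sloping walls guide it to the middle with about 1.5 mm of play, at any turn.
- truffle_dish_handle (a point): Middle of the truffle dish's handle: a level flat tab 20 mm wide, 5 mm thick, round-ended, 46 to 86 mm from the dish's middle, its top flush with the rim. This point is 68 mm from the middle along the dish's x, 25.5 mm above the underside.
- empty_dish_handle (a point): The same point on the empty dish's handle, which is of the same shape.
- truffle_dish_middle (a point): Where the truffle's centre lies when it rests in the middle of its dish: 19 mm above the dish's underside, on its axis.
- truffle_center (a point): Centre of the truffle, a loose chocolate ball 28 mm in diameter, about 16 g, that rolls in its dish.
- right_mark (a point): A fixed point on the worktop's surface near its right end; its axes are the world's (x ahead, y left, z up), so to the right means toward -y. Hold the pair to the left of this point.
- bean_jar: Fixed obstacle between the dishes and behind them: a round glass jar of coffee beans, 170 mm across and 330 mm high with its white lid and knob; keep the gripper in front of it. Origin under its middle.
- cup_c: Bystander: wide white cup with one handle, 93x120x59 mm. Origin under its middle.
- scoop: Bystander: small metal coffee scoop, 46x145x30 mm, lying flat. Origin under its middle.
- group_brush: Bystander: grey hand brush with an arched handle, 30x85x55 mm. Origin under its middle.
- truffle: The truffle itself: a dark chocolate ball. Its origin and axes roll with it; use truffle_center.

How it is judged:
On the way, in this order (a step that is already met when the one before it is completed fails the run):
1. the truffle's dish is lifted off the worktop with the truffle in it (height (world z) of truffle_dish above 0.02 m and distance between truffle_center and truffle_dish_middle below 0.018 m), for 0.1 s.
2. the truffle's dish is seated in the empty dish, which stands on the worktop; the handles point opposite ways and the upper dish is let go (horizontal distance between truffle_dish and empty_dish below 0.004 m and z of truffle_dish in the frame of empty_dish between 0.0055 and 0.0105 m and angle between the z axis of truffle_dish and the z axis of empty_dish, either way round below 0.07 rad and angle between the x axis of truffle_dish and the x axis of empty_dish, either way round below 0.3 rad and x of truffle_dish_handle in the frame of empty_dish below -0.03 m and height (world z) of empty_dish below 0.004 m and contact force between each of the arm, the fingers and truffle_dish below 0.2 N and distance between truffle_center and truffle_dish_middle below 0.012 m), for 0.2 s.
3. the pair is lifted clear of the worktop before it is turned (horizontal distance between truffle_dish and empty_dish below 0.004 m and z of truffle_dish in the frame of empty_dish between 0.0055 and 0.0105 m and angle between the z axis of truffle_dish and the z axis of empty_dish, either way round below 0.07 rad and angle between the x axis of truffle_dish and the x axis of empty_dish, either way round below 0.3 rad and x of truffle_dish_handle in the frame of empty_dish below -0.03 m and height (world z) of empty_dish above 0.05 m and angle between the x axis of empty_dish and the y axis of right_mark, either way round above 0.8 rad), for 0.1 s.
At the end, for the whole second after the job is handed in: Pair held by the lower dish's handle alone, foot over 0.10 m up; upper dish seated, concentric within 4 mm, handles opposite within 0.3 rad; upper handle toward the right end within 0.25 rad; tilt under 0.12 rad; truffle within 10 mm of the middle; all still (horizontal distance between truffle_dish and empty_dish below 0.004 m and z of truffle_dish in the frame of empty_dish between 0.0055 and 0.0105 m and angle between the z axis of truffle_dish and the z axis of empty_dish, either way round below 0.07 rad and angle between the x axis of truffle_dish and the x axis of empty_dish, either way round below 0.3 rad and x of truffle_dish_handle in the frame of empty_dish below -0.03 m and height (world z) of empty_dish above 0.1 m and angle between the x axis of truffle_dish and the y axis of right_mark, either way round below 0.25 rad and x of right_mark in the frame of truffle_dish above 0 m and angle between truffle_dish's own z axis and vertical below 0.12 rad and distance between truffle_center and truffle_dish_middle below 0.01 m and contact force between the fingers and empty_dish above 1 N and contact force between each of the fingers, the arm and truffle_dish below 0.2 N and linear speed of each of empty_dish, truffle_dish below 0.03 m/s and angular speed of empty_dish below 0.2 rad/s); the arm keeps its last pose, push and grip.
It fails at once if the truffle rolls more than 20 mm out of the middle of its dish (distance between truffle_center and truffle_dish_middle above 0.02 m).
It fails at once if the truffle is touched by the robot (contact force between any of the arm, the fingers and truffle above 0.3 N).
It fails at once if the truffle's dish is tipped by more than 0.3 rad (angle between truffle_dish's own z axis and vertical above 0.3 rad).
It fails at once if the dishes are knocked together hard (over 35 N) (contact force between truffle_dish and empty_dish above 35 N).
It fails at once if the cup, the scoop or the brush is moved by more than 25 mm (distance of any of cup_c, scoop, group_brush from where it was at the start of the episode above 0.025 m).
It also fails if it takes over 72 s, if anything falls off the work surface, if the arm or the gripper's body presses on something with over 40 N, if the wrist force passes 120 N, or if a joint passes its speed limit or range.

ROBOT

A 6-joint arm with a two-finger parallel gripper is mounted at the origin on a cart in front of the work surface, level with it; the furniture and walls round the work are solid. World frame = base frame: x ahead of the robot, y to its left, z up, the work surface at z = 0. Lengths are in m, angles in rad, forces in N, time in s.
With the tool pointing down it reaches from about 0.35 to 0.85 m from the base axis. Payload 8.1 kg.
Tool frame: the origin (TCP) lies on the mounting face of the last link; the fingertips stand 186 mm ahead of it and the grasp point (between the pads) lies 167 mm ahead of it; z points along the fingers, y is the line along which they close (so a half turn about z gives the same grasp; the last joint's range is limited). The gripper opens to 93 mm and grips with 3 to 60 N. Pads are 15 mm wide; open, the fingers measure 128 mm over their backs; the gripper's body (75 mm by 188 mm) begins 65 mm behind the grasp point.
Start: joints at [1.18, 0.13, 1.488, -0, 1.523, -0.085], TCP at [0.181, 0.572, 0.405] pointing down, gripper open.
Joint ranges: [-2.96, 2.96], [-0.89, 2.26], [0.02, 2.5], [-1.34, 4.48], [0, 2.73], [-2.66, 2.66]. Speed limits (rad/s): [2.39, 2.39, 2.79, 3.14, 3.14, 3.14].

INTERFACE

Orientations are given as a rotation vector (axis times angle).
In Python, from plant import * gives the robot as it stands. The module is installed in compiled form; this text tells all that it offers.
- The arm moves only by the tool arm_command, never from a script. Its argument "increments" is a list of rows, each a list of 6 numbers: the shift along the tool's x, y, z in units of 0.2 m (1.0 is 0.2 m), then the turn, a rotation vector about the tool's x, y, z in units of pi rad (1.0 is pi rad). A call has exactly 5 rows; each row is the pose to reach, as a shift and turn from the pose commanded when the call began, along the tool's axes at that moment, turning the shorter way round; what a row does not reach only later rows make up. A row lasts 1/8 s, in which the tool goes at most 62.5 mm and 10.7 degrees, less where a joint would pass 70% of its speed; a pose out of reach is approached as far as the arm can. A call with a number of a shift or a turn outside -1 to 1 is refused whole. A call with a gripper value outside its range is refused whole. "fingers" is the closure, from -1 (fully open) to 1 (shut), set as the call begins (left out, the last holds). The fingers move at their own pace and stop on an object; "force" is the grip in N (left out, the last holds). Time passes only in rows, so rows that repeat a pose let the fingers close, or fill a call up. It gives the time, the measured TCP pose, the force, the opening and the grip force at its end, in the units of the state.
- read_state(): the state, without advancing time (a new reading comes with each control period).
- read_camera(name): name is "scene" or "top" or "wrist"; returns a dict with "image" (400x640x3 uint8, red, green, blue), "fx", "fy", "cx", "cy" (pixels), "T" (4x4, takes a point from camera to world coordinates). Camera axes: x right, y down, z forward; pixel columns grow to the right and rows downward; lengths in m; the calibration is good to about 2 mm. A picture is of the moment at which its call begins. There is no depth.
- close_job(): hands the job in; it is judged then, once.
The state is a dict: "t": time; "q": joint angles; "dq": joint speeds; "joint_torque": joint torques, N m; "tool_pos": TCP position; "orientation": TCP orientation; "force": force on the tool from outside, world axes, zero at the start; "wrist_torque": the same for the moment, N m; "opening": finger opening in m; "gripper_force": force on a finger pad.
Only numpy, scipy, OpenCV 4.12 (cv2) and the standard library are available. Lean on these libraries where they do the work, as an engineer would, in place of code of your own. Each camera call takes 0.05 s, during which the arm holds its last target. There are 200 camera calls.

## Working session

There is one attempt and no reset: what is moved stays moved. The work goes in short steps, Python scripts to look and compute and a tool call to move; the robot and the scene stay as the last step left them, time stands still between calls to the robot, and variables do not carry over. Pictures are saved under pics/ and viewed, at most 10 in all, crops included, and the job is handed in when it is done.

Besides the shell and the picture viewer there is one more tool, called after ">>>" as a command line: name --pt "numbers of a row" for each row, then --argument value for the rest. arm_command: Moves the arm, as the interface text tells. Shifts and turns lie within -1 to 1; 1 stands for 0.2 m of shift or pi rad of turn. Its arguments: {"type":"object","properties":{"increments":{"type":"array","items":{"type":"array","items":{"type":"number","minimum":-1,"maximum":1}}},"fingers":{"type":"number"},"force":{"type":"number"}},"required":["increments"]}

```bash
mkdir -p pics; python3 - <<'E'
from plant import *
import cv2,numpy as np
s=read_state();print({k:np.round(v,3) for k,v in s.items()})
for n in("top","scene"):
    c=read_camera(n);cv2.imwrite(f"pics/{n}0.png",c["image"][:,:,::-1]);print(n,c["fx"],c["cx"],c["cy"],np.round(c["T"],3).tolist())
E
```

```text
{'t': np.float64(0.0), 'q': array([ 1.18 ,  0.131,  1.489, -0.   ,  1.523, -0.085]), 'dq': array([ 0.002,  0.002, -0.001, -0.001, -0.001, -0.   ]), 'joint_torque': array([-2.0000e-03, -5.5982e+01, -4.9175e+01,  7.6000e-02,  3.5000e-02,
       -0.0000e+00]), 'tool_pos': array([0.181, 0.572, 0.404]), 'orientation': array([-4.780e-01, -3.105e+00,  3.000e-03]), 'force': array([ 0.341, -0.13 ,  0.916]), 'wrist_torque': array([-0.04 , -0.034, -0.035]), 'gripper_force': np.float64(0.0), 'opening': np.float64(0.093)}
top 415.63420334647424 323.06680971865467 200.77445431737706 [[0.007, -0.985, 0.173, 0.336], [-1.0, -0.009, -0.006, -0.039], [0.007, -0.173, -0.985, 1.143], [0.0, 0.0, 0.0, 1.0]]
scene 419.88495590530124 318.0467073634892 200.48463832107677 [[0.545, -0.618, 0.567, -0.224], [-0.839, -0.404, 0.365, -0.535], [0.004, -0.675, -0.738, 1.044], [0.0, 0.0, 0.0, 1.0]]
```

View pics/top0.png

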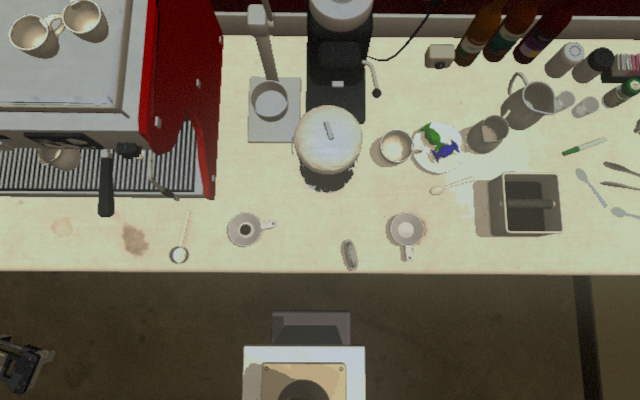

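View pics/scene0.png

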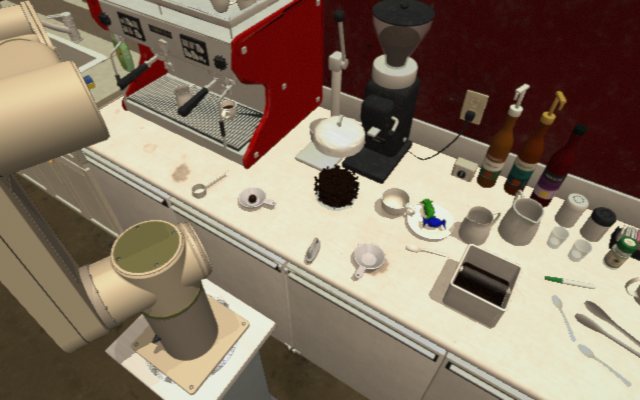

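Top view: truffle dish at about (244,230) with handle to (272,225). Empty dish is at (407,229) with handle toward the robot at (408,256), jar at (330,140), brush at (350,254), cup at (395,148), scoop at (180,250). The scene view agrees.

```bash
cat > h.py <<'E'
import cv2,numpy as np
from scipy.spatial.transform import Rotation as R
def ray(c,u,v,z):
    d=c["T"][:3,:3]@np.array([(u-c["cx"])/c["fx"],(v-c["cy"])/c["fy"],1]);o=c["T"][:3,3]
    return o+d*(z-o[2])/d[2]
def pix(c,p):
    q=c["T"][:3,:3].T@(np.asarray(p)-c["T"][:3,3]);return c["fx"]*q[0]/q[2]+c["cx"],c["fy"]*q[1]/q[2]+c["cy"]
def yaw(s): # world angle (deg) of tool y
    M=R.from_rotvec(s["orientation"]).as_matrix();return np.degrees(np.arctan2(M[1,1],M[0,1])),M
def delta(s,p,yd):
    """row (full) from measured pose to TCP p, tool down, closing line at yaw yd deg"""
    a=np.radians(yd);y=np.array([np.cos(a),np.sin(a),0]);z=np.array([0,0,-1.]);x=np.cross(y,z)
    M0=R.from_rotvec(s["orientation"]).as_matrix();T=np.c_[x,y,z]
    return np.round(np.r_[M0.T@(np.array(p)-s["tool_pos"])/.2,R.from_matrix(M0.T@T).as_rotvec()/np.pi],4)
E
python3 - <<'E'
from h import *
from plant import *
c=read_camera("top");im=c["image"]
for n,u,v,z in[("tr",244,230,.028),("trh",272,224.5,.028),("em",407,229,.028),("emh",408,258,.028),("jar",328,140,.3),("cup",395,148,.05),("brush",350,254,.03)]:print(n,ray(c,u,v,z).round(3))
a=cv2.resize(im[200:275,215:285],None,fx=5.5,fy=5.5,interpolation=2)
b=cv2.resize(im[200:275,375:445],None,fx=5.5,fy=5.5,interpolation=2)
cv2.imwrite("pics/crop1.png",np.hstack([a,b])[:,:,::-1])
E
```

```text
tr [0.45  0.166 0.028]
trh [0.466 0.092 0.028]
em [ 0.456 -0.272  0.028]
emh [ 0.379 -0.273  0.028]
jar [ 0.614 -0.053  0.3  ]
cup [ 0.676 -0.241  0.05 ]
brush [ 0.388 -0.118  0.03 ]
```

View pics/crop1.png

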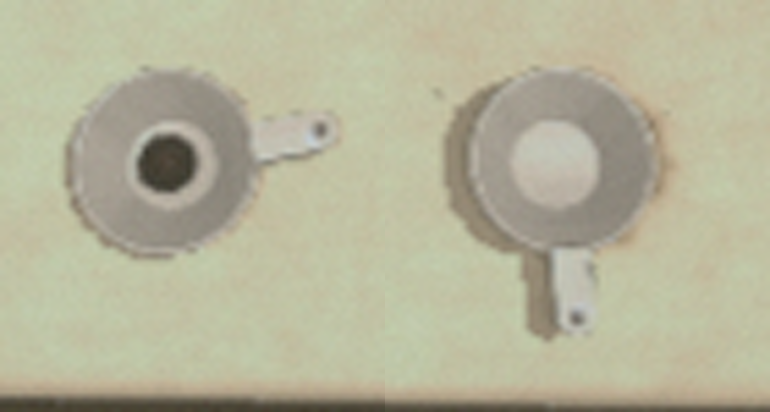

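The crop shows the truffle dish rim centred at about (245,229.3) with its handle hole at (273.2,223.6). The empty dish is at (407.3,228.9) with its hole at (409.9,257.8).

```bash
python3 - <<'E'
from h import *
from plant import *
c=read_camera("top");s=read_state()
for u,v,hu,hv in[(244.6,229,272.8,223.4),(406.9,228.6,409.5,257.4)]:
    p=ray(c,u,v,.028);h=ray(c,hu,hv,.028);d=h-p;a=np.degrees(np.arctan2(d[1],d[0]));g=p+d/np.linalg.norm(d)*.068
    print(p.round(4),a,g.round(4),np.linalg.norm(d),delta(s,[g[0],g[1],.36],(a+90)%180))
E
```

```text
[0.4529 0.1649 0.028 ] -78.17703010675085 [0.4668 0.0984 0.028 ] 0.07693076937010433 [-2.0778e+00 -1.8274e+00  2.2240e-01 -3.0000e-04  2.0000e-04  3.3700e-01]
[ 0.4575 -0.2719  0.028 ] -176.41972840564168 [ 0.3896 -0.2762  0.028 ] 0.07709707796306259 [-2.2738e+00 -3.7294e+00  2.2450e-01 -3.0000e-04 -1.0000e-04 -1.1720e-01]
```

>>> arm_command --pt "-0.23 -0.2 0.02 0 0 0.05" --pt "-0.46 -0.4 0.04 0 0 0.1" --pt "-0.69 -0.6 0.07 0 0 0.15" --pt "-0.92 -0.8 0.1 0 0 0.2" --pt "-1 -0.88 0.1 0 0 0.25" --fingers -1 --force 40

```text
t: 0.82
tool_pos: [0.3194, 0.3416, 0.3841]
orientation: [1.641, 2.679, -0.002]
force: [0.7, 0.8, 0.3]
opening: 0.093
gripper_force: 0.0
```

```bash
python3 - <<'E'
from h import *
from plant import *
s=read_state();print(s["tool_pos"],yaw(s)[0],delta(s,[.4668,.0984,.36],11.8))
E
```

```text
[0.31942226 0.34156149 0.38407113] 27.026033710766658 [-1.4178e+00  1.0410e-01  1.2150e-01 -2.0000e-04  3.0000e-04  8.4600e-02]
```

>>> arm_command --pt "-0.25 0.02 0.02 0 0 0.02" --pt "-0.5 0.04 0.04 0 0 0.04" --pt "-0.75 0.06 0.06 0 0 0.06" --pt "-1 0.08 0.1 0 0 0.0846" --pt "-1 0.1 0.12 0 0 0.0846"

```text
t: 1.45
tool_pos: [0.4295, 0.1734, 0.3602]
orientation: [1.978, 2.44, -0.001]
force: [0.2, 0.5, 0.2]
opening: 0.0928
gripper_force: 0.0
```

```bash
python3 - <<'E'
from h import *
from plant import *
s=read_state();print(s["tool_pos"],yaw(s)[0],delta(s,[.4668,.0984,.36],11.8))
E
```

```text
[0.42947768 0.17335237 0.36024782] 11.940184142079206 [-4.053e-01  1.050e-01  1.500e-03 -1.000e-04  2.000e-04  8.000e-04]
```

>>> arm_command --pt "-0.2 0.05 0 0 0 0" --pt "-0.41 0.105 0 0 0 0" --pt "-0.41 0.105 0 0 0 0" --pt "-0.41 0.105 0 0 0 0" --pt "-0.41 0.105 0 0 0 0"

```text
t: 2.08
tool_pos: [0.4658, 0.1015, 0.3607]
orientation: [-1.969, -2.447, -0.0]
force: [-0.1, 0.1, -0.4]
opening: 0.0925
gripper_force: 0.0
```

```bash
python3 - <<'E'
from h import *
from plant import *
s=read_state();print(s["tool_pos"],yaw(s)[0])
c=read_camera("wrist");np.save("w1.npy",c,allow_pickle=True);cv2.imwrite("pics/w1.png",c["image"][:,:,::-1]);print(c["fx"],c["T"].round(3))
for p in[[.4529,.1649,.028],[.4668,.0984,.028]]:print(pix(c,p))
E
```

```text
[0.46583745 0.10147058 0.36065987] 12.352095416032904
340.5853669321479 [[ 0.976  0.209  0.052  0.452]
 [ 0.216 -0.948 -0.234  0.166]
 [ 0.     0.24  -0.971  0.341]
 [ 0.     0.     0.     1.   ]]
(np.float64(319.9734791117555), np.float64(115.89313616848268))
(np.float64(319.1329590218847), np.float64(190.25090307163381))
```

View pics/w1.png

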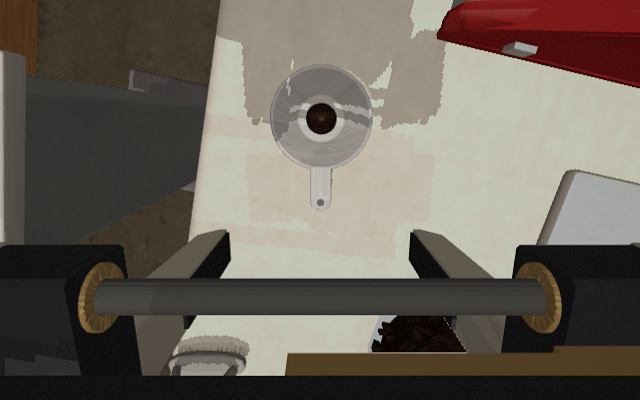

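Wrist view: rim centre is about (322,116.5) and the handle hole (320.3,202.5). The fingers straddle u≈320, so the handle is centred between them.

```bash
python3 - <<'E'
from h import *
from plant import *
s=read_state();c=np.load("w1.npy",allow_pickle=True).item()
p=ray(c,322,116.5,.028);h=ray(c,320.3,202.5,.028);t=ray(c,320.2,208.5,.028);d=h-p;a=np.degrees(np.arctan2(d[1],d[0]));g=p+d/np.linalg.norm(d)*.066
print(p,h,t,np.linalg.norm(d),np.linalg.norm(t-p),a,g)
g2=(h+(p-h)/np.linalg.norm(d)*.011);print(g2)
print(delta(s,[*g[:2],.1935],a+90))
E
```

```text
[0.45478069 0.16477602 0.028     ] [0.47044342 0.08702256 0.028     ] [0.47162689 0.08123732 0.028     ] 0.07931533118871287 0.08522035470874059 -78.6107021352167 [0.46781399 0.10007568 0.028     ]
[0.4682712  0.09780595 0.028     ]
[-8.600e-03  8.100e-03  8.361e-01 -0.000e+00 -1.000e-04  5.400e-03]
```

>>> arm_command --pt "-0.009 0.008 0.15 0 0 -0.005" --pt "-0.009 0.008 0.35 0 0 -0.005" --pt "-0.009 0.008 0.55 0 0 -0.005" --pt "-0.009 0.008 0.7 0 0 -0.005" --pt "-0.009 0.008 0.76 0 0 -0.005"

```text
t: 2.75
tool_pos: [0.4671, 0.0994, 0.2068]
orientation: [-1.95, -2.46, 0.003]
force: [-0.7, 0.5, 0.7]
opening: 0.0933
gripper_force: 0.0
```

```bash
python3 - <<'E'
from h import *
from plant import *
s=read_state();print(s["tool_pos"],yaw(s)[0],delta(s,[.4678,.1,.1935],11.4))
c=read_camera("wrist");cv2.imwrite("pics/w2.png",c["image"][:,:,::-1])
E
```

```text
[0.4670596  0.09944939 0.20684818] 13.217034752829548 [ 0.0018  0.0044  0.0667 -0.001  -0.0002  0.0101]
```

View pics/w2.png

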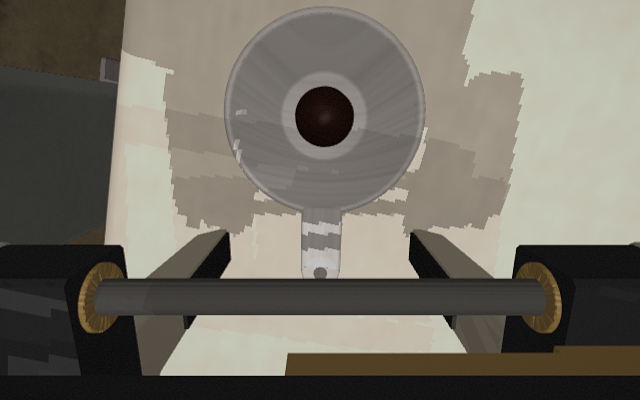

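Closer view: rim centre (325,108), hole (320,273), and the truffle is in the middle. The handle is about 2° off square, so I correct that while descending.

>>> arm_command --pt "0 0.004 0.01 0 0 0.005" --pt "0 0.004 0.03 0 0 0.01" --pt "0 0.004 0.05 0 0 0.01" --pt "0 0.004 0.065 0 0 0.01" --pt "0 0.004 0.065 0 0 0.01"

```text
t: 3.42
tool_pos: [0.4689, 0.099, 0.1955]
orientation: [-1.991, -2.43, 0.0]
force: [-0.8, 0.4, 0.7]
opening: 0.093
gripper_force: 0.0
```

```bash
python3 - <<'E'
from h import *
from plant import *
s=read_state();print(s["tool_pos"],yaw(s),delta(s,[.4678,.1,.1935],11.4))
c=read_camera("wrist");im=cv2.cvtColor(c["image"],6)
print([int(x) for x in im[232,290:352]]); print([int(x) for x in im[250,290:352]])
p=ray(c,325,108,.028);print(pix(c,[.4678,.1,.028]))
E
```

```text
[0.46890175 0.09895994 0.19552779] (np.float64(11.35117298713948), array([[-1.96821870e-01,  9.80439175e-01, -4.17674531e-04],
       [ 9.80439263e-01,  1.96821872e-01, -3.73409059e-05],
       [ 4.55969963e-05, -4.16854017e-04, -9.99999912e-01]])) [ 0.0062 -0.0044  0.0101 -0.0001 -0.     -0.0003]
[184, 184, 185, 183, 104, 108, 117, 123, 120, 122, 125, 126, 124, 123, 121, 118, 120, 121, 121, 123, 123, 126, 123, 122, 121, 124, 125, 123, 120, 120, 121, 122, 121, 119, 119, 119, 120, 119, 119, 122, 123, 124, 123, 124, 123, 116, 108, 98, 143, 190, 187, 186, 187, 185, 185, 185, 186, 185, 185, 185, 185, 185]
[185, 185, 186, 185, 155, 97, 116, 160, 158, 159, 167, 197, 194, 189, 117, 119, 117, 118, 121, 121, 122, 124, 121, 117, 117, 118, 119, 126, 161, 156, 157, 158, 157, 160, 185, 183, 183, 183, 186, 184, 117, 120, 121, 121, 120, 113, 112, 145, 188, 184, 184, 183, 183, 183, 184, 185, 185, 185, 186, 186, 186, 186]
(np.float64(316.5504396944707), np.float64(256.91966321373314))
```

>>> arm_command --pt "0.004 -0.004 0.005 0 0 0" --pt "0.004 -0.0065 0.008 0 0 0" --pt "0.004 -0.0065 0.008 0 0 0" --pt "0.004 -0.0065 0.008 0 0 0" --pt "0.004 -0.0065 0.008 0 0 0" --fingers 0.3 --force 10

```text
t: 4.1
tool_pos: [0.4676, 0.0995, 0.1942]
orientation: [1.991, 2.43, 0.0]
force: [0.4, -0.2, 0.2]
opening: 0.0478
gripper_force: 0.0
```

>>> arm_command --pt "0 0 0 0 0 0" --pt "0 0 0 0 0 0" --pt "0 0 0 0 0 0" --pt "0 0 0 0 0 0" --pt "0 0 0 0 0 0" --fingers 0.5

```text
t: 4.72
tool_pos: [0.4676, 0.0995, 0.1941]
orientation: [-1.991, -2.43, 0.0]
force: [0.4, -0.1, -0.1]
opening: 0.0235
gripper_force: 0.0
```

```bash
python3 - <<'E'
from h import *
from plant import *
s=read_state();print(s["tool_pos"],yaw(s)[0],s["opening"],s["force"])
c=read_camera("wrist");im=cv2.cvtColor(c["image"],6);print([int(x) for x in im[232,288:344]])
cv2.imwrite("pics/w3.png",c["image"][:,:,::-1])
E
```

```text
[0.46757478 0.0995386  0.19412335] 11.35322014671029 0.023475606521015047 [ 0.36969471 -0.08797583 -0.10513168]
[102, 100, 101, 101, 102, 96, 64, 60, 79, 128, 130, 136, 134, 136, 140, 139, 140, 138, 136, 135, 133, 134, 136, 138, 138, 139, 138, 137, 133, 138, 137, 138, 137, 133, 134, 135, 134, 135, 133, 132, 134, 133, 132, 136, 137, 137, 137, 138, 137, 134, 126, 119, 133, 149, 100, 59]
```

>>> arm_command --pt "0 0 0 0 0 0" --pt "0 0 0 0 0 0" --pt "0 0 0 0 0 0" --pt "0 0 0 0 0 0" --pt "0 0 0 0 0 0" --fingers 0.7 --force 10

```text
t: 5.4
tool_pos: [0.4676, 0.0995, 0.1941]
orientation: [-1.991, -2.43, 0.0]
force: [-0.2, -0.4, -0.1]
opening: 0.0198
gripper_force: 10.0
```

>>> arm_command --pt "0 0 0 0 0 0" --pt "0 0 0 0 0 0" --pt "0 0 -0.003 0 0 0" --pt "0 0 -0.008 0 0 0" --pt "0 0 -0.015 0 0 0" --fingers 1 --force 45

```text
t: 6.02
tool_pos: [0.4675, 0.0995, 0.1971]
orientation: [-1.991, -2.43, 0.0]
force: [-0.8, 0.1, -2.0]
opening: 0.0196
gripper_force: 45.0
```

```bash
python3 - <<'E'
from h import *
from plant import *
s=read_state();print(s["tool_pos"],yaw(s)[0],s["opening"],s["force"],s["wrist_torque"],s["gripper_force"])
c=read_camera("wrist");cv2.imwrite("pics/w3.png",c["image"][:,:,::-1])
E
```

```text
[0.46753401 0.09951226 0.19711685] 11.353270356280499 0.01957024747882636 [-0.76160167  0.06886132 -1.97204937] [-0.16168092  0.10458535 -0.01324734] 44.9683855836156
```

View pics/w3.png

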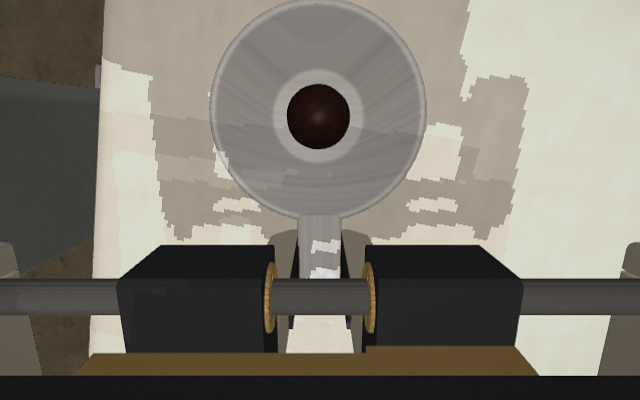

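>>> arm_command --pt "0 0 -0.02 0 0 0" --pt "0 0 -0.06 0 0 0" --pt "0 0 -0.12 0 0 0" --pt "0 0 -0.2 0 0 0" --pt "0 0 -0.29 0 0 0"

```text
t: 6.7
tool_pos: [0.4677, 0.0996, 0.2567]
orientation: [1.991, 2.43, 0.001]
force: [0.6, 0.1, -2.6]
opening: 0.0192
gripper_force: 45.0
```

>>> arm_command --pt "0 0 -0.1 0 0 0" --pt "0 0 -0.2 0 0 0" --pt "0 0 -0.28 0 0 0" --pt "0 0 -0.34 0 0 0" --pt "0 0 -0.37 0 0 0"

```text
t: 7.32
tool_pos: [0.4677, 0.0995, 0.33]
orientation: [1.99, 2.43, 0.001]
force: [0.2, 0.5, -1.3]
opening: 0.0189
gripper_force: 45.0
```

```bash
python3 - <<'E'
from h import *
from plant import *
s=read_state();print(s["tool_pos"],yaw(s)[0],s["opening"],s["force"])
print(delta(s,[.42,-.12,.33],11.35),delta(s,[.42,-.12,.33],93.6))
c=read_camera("wrist");m=(c["image"].max(2)<60)[60:170,250:400];print([q.mean() for q in np.nonzero(m)],m.sum())
E
```

```text
[0.46770521 0.09953601 0.3300239 ] 11.351048155251963 0.018923470009777132 [ 0.24558356  0.5226554  -1.28561049]
[-1.0293e+00 -4.4990e-01 -2.0000e-04  3.0000e-04  0.0000e+00  0.0000e+00] [-1.0293e+00 -4.4990e-01 -2.0000e-04  2.0000e-04  2.0000e-04 -4.5690e-01]
[np.float64(56.1497461928934), np.float64(67.7239847715736)] 3152
```

>>> arm_command --pt "-0.02 -0.009 0 0 0 0" --pt "-0.072 -0.032 0 0 0 0" --pt "-0.144 -0.063 0 0 0 0" --pt "-0.247 -0.108 0 0 0 0" --pt "-0.37 -0.162 0 0 0 0"

```text
t: 8.0
tool_pos: [0.4498, 0.0192, 0.3288]
orientation: [-1.991, -2.43, 0.001]
force: [-0.2, -0.1, -1.3]
opening: 0.019
gripper_force: 45.0
```

>>> arm_command --pt "-0.134 -0.058 0 0 0 0" --pt "-0.268 -0.117 0 0 0 0" --pt "-0.391 -0.171 0 0 0 0" --pt "-0.504 -0.22 0 0 0 0" --pt "-0.587 -0.256 0 0 0 0"

```text
t: 8.62
tool_pos: [0.4224, -0.1063, 0.3289]
orientation: [-1.992, -2.429, 0.001]
force: [-1.0, 0.7, -0.8]
opening: 0.0189
gripper_force: 45.0
```

>>> arm_command --pt "-0.051 -0.022 0 0 0 -0.005" --pt "-0.072 -0.032 0 0 0 -0.015" --pt "-0.072 -0.032 0 0 0 -0.035" --pt "-0.072 -0.032 0 0 0 -0.06" --pt "-0.072 -0.032 0 0 0 -0.09"

```text
t: 9.25
tool_pos: [0.4192, -0.1208, 0.3289]
orientation: [-1.626, -2.688, 0.0]
force: [-0.3, 0.7, -1.6]
opening: 0.0189
gripper_force: 45.0
```

>>> arm_command --pt "0 0 0 0 0 -0.035" --pt "0 0 0 0 0 -0.07" --pt "0 0 0 0 0 -0.105" --pt "0 0 0 0 0 -0.14" --pt "0 0 0 0 0 -0.175"

```text
t: 9.88
tool_pos: [0.4192, -0.1207, 0.3288]
orientation: [-0.834, -3.029, 0.0]
force: [1.0, 0.0, -1.7]
opening: 0.0193
gripper_force: 45.0
```

>>> arm_command --pt "0 0 0 0 0 -0.035" --pt "0 0 0 0 0 -0.07" --pt "0 0 0 0 0 -0.105" --pt "0 0 0 0 0 -0.14" --pt "0 0 0 0 0 -0.165"

```text
t: 10.5
tool_pos: [0.4192, -0.1207, 0.3288]
orientation: [-0.031, -3.141, -0.0]
force: [-0.4, 1.3, -1.7]
opening: 0.0191
gripper_force: 45.0
```

>>> arm_command --pt "0 0 0 0 0 -0.015" --pt "0 0 0 0 0 -0.025" --pt "0 0 0 0 0 -0.027" --pt "0 0 0 0 0 -0.027" --pt "0 0 0 0 0 -0.027"

```text
t: 11.12
tool_pos: [0.4198, -0.12, 0.3291]
orientation: [0.098, -3.14, 0.0]
force: [-0.4, 0.3, -1.8]
opening: 0.0191
gripper_force: 45.0
```

```bash
python3 - <<'E'
from h import *
from plant import *
s=read_state();print(s["tool_pos"],yaw(s)[0],s["opening"],s["force"])
c=read_camera("wrist");np.save("w4.npy",c,allow_pickle=True);cv2.imwrite("pics/w4.png",c["image"][:,:,::-1])
print(pix(c,[.4575,-.272,.028]))
E
```

```text
[ 0.41983005 -0.11998959  0.32914389] 93.58654784013439 0.019060066103615457 [-0.4059417   0.25546849 -1.7693117 ]
(np.float64(142.14491805976812), np.float64(225.6224040934299))
```

View pics/w4.png

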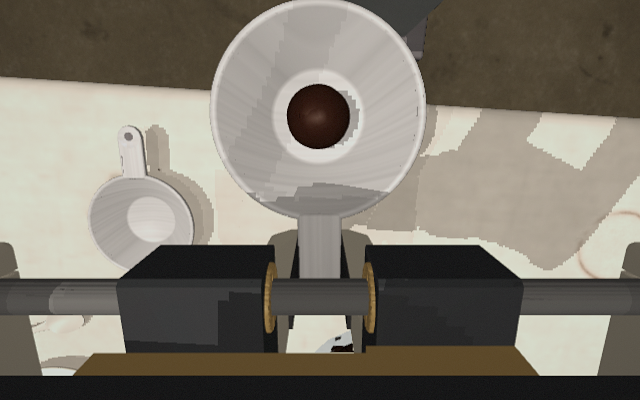

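The held dish has its rim centre near (318,108) with the truffle centred. The empty dish is seen at about (141,222), handle hole (128,136).

```bash
cat > circ.py <<'E'
from h import *
from scipy.optimize import least_squares
def rim(c,p0,z,r=.046,w=.006,vmax=240):
    g=cv2.GaussianBlur(cv2.cvtColor(c["image"],6),(3,3),0).astype(np.float32);p=np.array(p0[:2],float)
    rr=np.arange(r-w,r+w,.0003)
    for k in range(4):
        P=[]
        for a in np.linspace(0,2*np.pi,120,endpoint=False):
            q=[pix(c,[p[0]+x*np.cos(a),p[1]+x*np.sin(a),z]) for x in rr]
            q=np.array(q,np.float32)
            if q.min()<2 or q[:,0].max()>637 or q[:,1].max()>vmax: continue
            v=cv2.remap(g,q[:,0].reshape(1,-1).copy(),q[:,1].reshape(1,-1).copy(),1)[0]
            d=np.abs(np.gradient(v));ok=np.nonzero(d>max(4,.5*d.max()))[0]
            if len(ok):i=ok[-1];P.append(p+rr[i]*np.array([np.cos(a),np.sin(a)]))
        P=np.array(P)
        f=least_squares(lambda x:np.hypot(*(P-x[:2]).T)-x[2],[*p,r],loss="soft_l1",f_scale=.0005)
        p=f.x[:2]
    return p,f.x[2],len(P),np.median(np.abs(f.fun))
E
python3 - <<'E'
from circ import *
from plant import *
s=read_state();c=np.load("w4.npy",allow_pickle=True).item()
e=ray(c,141,222,.028);p,r,n,m=rim(c,e,.028);h=ray(c,128.3,136.5,.028)
print("empty",p,r,n,m,"hole",h,np.hypot(*(h[:2]-p)),np.degrees(np.arctan2(*(h[:2]-p)[::-1])))
t=ray(c,318.5,108,s["tool_pos"][2]-.1661)
for z in(.1661,.160,.172):
    q,r,n,m=rim(c,t,s["tool_pos"][2]-z,w=.005);M=yaw(s)[1]
    print("held",q,r,n,m,(M.T@(np.r_[q,s["tool_pos"][2]-z]-s["tool_pos"])).round(4))
E
```

```text
empty [ 0.45783459 -0.27219727] 0.04512825406528961 70 0.00034817932154917325 hole [ 0.38154525 -0.27865619  0.028     ] 0.0765622681826708 -175.16068285857895
held [ 0.35556526 -0.12512395] 0.04556704927704913 98 0.00021950310328639963 [ 0.0645 -0.0011  0.1661]
held [ 0.35571556 -0.12502865] 0.04375124516191796 92 9.090646870404603e-05 [ 0.0643 -0.001   0.16  ]
held [ 0.35558472 -0.12527942] 0.047333606031297513 101 0.0002291648832882659 [ 0.0645 -0.0013  0.172 ]
```

```bash
python3 - <<'E'
from circ import *
from plant import *
c=np.load("w1.npy",allow_pickle=True).item();print(rim(c,[.4548,.1648],.028))
s=read_state();c=read_camera("top");z=s["tool_pos"][2]-.1661
print("top held",rim(c,[.3556,-.125],z,vmax=398),"empty",rim(c,[.4578,-.2722],.028,vmax=398))
c=read_camera("scene")
print("scene held",rim(c,[.3556,-.125],z,vmax=398),"empty",rim(c,[.4578,-.2722],.028,vmax=398))
p=np.array([.4578,-.2722]);a=np.radians(94);X=np.array([-np.sin(a),np.cos(a)]);Y=np.array([np.cos(a),np.sin(a)])
t=p-.0653*X+.001*Y;print(t,delta(s,[*t,.30],94))
E
```

```text
(array([0.45383713, 0.16472419]), np.float64(0.045867477357483886), 78, np.float64(0.0010931852006117841))Traceback (most recent call last):
  File "<stdin>", line 5, in <module>
  File "circ.py", line 16, in rim
    f=least_squares(lambda x:np.hypot(*(P-x[:2]).T)-x[2],[*p,r],loss="soft_l1",f_scale=.0005)
    return func(*args, **kwargs)
    vector_fun = VectorFunction(
        fun_wrapped,
    ...<6 lines>...
        workers=workers
    )
    self._update_fun()
    ~~~~~~~~~~~~~~~~^^
    self.f = self.fun_wrapped(xp_copy(self.x))
             ~~~~~~~~~~~~~~~~^^^^^^^^^^^^^^^^^
    return np.atleast_1d(self.fun(x))
                         ~~~~~~~~^^^
    return self.f(x, *self.args, **self.kwargs)
           ~~~~~~^^^^^^^^^^^^^^^^^^^^^^^^^^^^^^
  File "circ.py", line 16, in <lambda>
    f=least_squares(lambda x:np.hypot(*(P-x[:2]).T)-x[2],[*p,r],loss="soft_l1",f_scale=.0005)
                                        ~^~~~~~
ValueError: operands could not be broadcast together with shapes (0,) (2,)
```

```bash
python3 - <<'E'
from circ import *
from plant import *
s=read_state()
p=np.array([.4578,-.2722]);a=np.radians(94);X=np.array([-np.sin(a),np.cos(a)]);X=np.array([-np.sin(a),np.cos(a)]);Y=np.array([np.cos(a),np.sin(a)])
print(np.c_[X,Y],yaw(s)[1].round(3));X=np.array([-Y[1],Y[0]]);t=p-.0655*X+.001*Y;print(t,delta(s,[*t,.26],94))
E
```

```text
[[-0.99756405 -0.06975647]
 [-0.06975647  0.99756405]] [[-0.998 -0.063 -0.   ]
 [-0.063  0.998  0.   ]
 [ 0.     0.    -1.   ]]
[ 0.52307069 -0.26663339] [-0.469  -0.7645  0.3456  0.     -0.     -0.0022]
```

>>> arm_command --pt "-0.009 -0.015 0 0 0 0" --pt "-0.033 -0.054 0 0 0 0" --pt "-0.07 -0.115 0 0 0 -0.002" --pt "-0.122 -0.199 0 0 0 -0.002" --pt "-0.178 -0.291 0 0 0 -0.002"

```text
t: 11.85
tool_pos: [0.4598, -0.177, 0.3291]
orientation: [-0.109, 3.14, -0.0]
force: [-0.7, -0.9, -1.2]
opening: 0.019
gripper_force: 45.0
```

>>> arm_command --pt "-0.061 -0.099 0 0 0 0" --pt "-0.122 -0.199 0 0 0 0" --pt "-0.178 -0.291 0 0 0 0" --pt "-0.225 -0.367 0 0 0 0" --pt "-0.263 -0.428 0 0 0 0"

```text
t: 12.48
tool_pos: [0.5181, -0.2589, 0.3287]
orientation: [0.108, -3.139, -0.0]
force: [-0.3, -0.1, -1.6]
opening: 0.019
gripper_force: 45.0
```

>>> arm_command --pt "-0.019 -0.031 0.02 0 0 0" --pt "-0.028 -0.046 0.06 0 0 0" --pt "-0.028 -0.046 0.12 0 0 0" --pt "-0.028 -0.046 0.18 0 0 0" --pt "-0.028 -0.046 0.24 0 0 0"

```text
t: 13.1
tool_pos: [0.5234, -0.2659, 0.2799]
orientation: [0.109, -3.139, -0.001]
force: [-0.1, -0.3, -1.5]
opening: 0.019
gripper_force: 45.0
```

>>> arm_command --pt "0 0 0.05 0 0 0" --pt "0 0 0.08 0 0 0" --pt "0 0 0.1 0 0 0" --pt "0 0 0.11 0 0 0" --pt "0 0 0.11 0 0 0"

```text
t: 13.72
tool_pos: [0.5237, -0.2664, 0.2593]
orientation: [-0.109, 3.139, -0.0]
force: [0.6, -0.2, -0.6]
opening: 0.0187
gripper_force: 45.0
```

```bash
python3 - <<'E'
from circ import *
from plant import *
s=read_state();print(s["tool_pos"],yaw(s)[0],s["force"],delta(s,[.5231,-.2666,.26],94))
c=read_camera("scene");np.save("s5.npy",c,allow_pickle=True);u,v=map(int,pix(c,[.458,-.272,.05]))
w=read_camera("wrist")
a=cv2.resize(c["image"][v-60:v+60,u-60:u+60],(400,400),interpolation=2);b=cv2.resize(w["image"][:250],(400,156));b=np.vstack([b,np.zeros((244,400,3),np.uint8)])
cv2.imwrite("pics/s5.png",np.hstack([a,b])[:,:,::-1])
E
```

```text
[ 0.52374314 -0.26640258  0.25929089] 93.96948045767483 [ 0.64356692 -0.2008324  -0.64215253] [ 0.0033 -0.0008 -0.0035 -0.0001  0.0001 -0.0002]
```

View pics/s5.png

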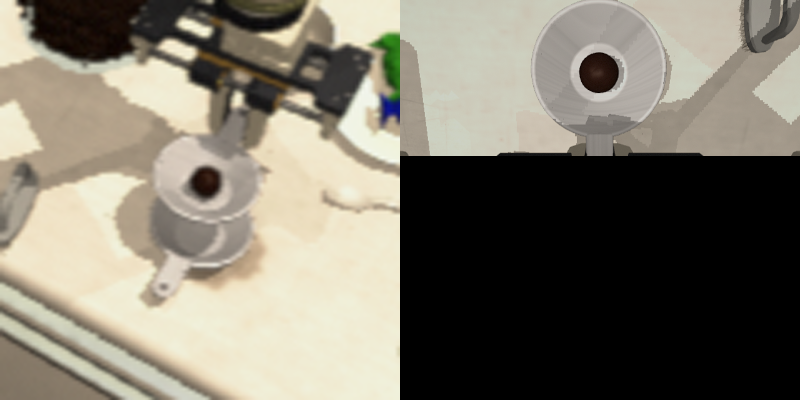

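The held dish hovers over the empty one, truffle centred, handles opposite. I check concentricity from the scene camera before lowering.

```bash
python3 - <<'E'
from circ import *
c=np.load("s5.npy",allow_pickle=True).item()
for z in(.0892,.0932,.0972):print(rim(c,[.458,-.272],z,vmax=398))
for p in([.458,-.272],):print("low",rim(c,p,.028,vmax=398))
E
```

```text
Traceback (most recent call last):
  File "circ.py", line 16, in rim
    f=least_squares(lambda x:np.hypot(*(P-x[:2]).T)-x[2],[*p,r],loss="soft_l1",f_scale=.0005)
  File "circ.py", line 16, in <lambda>
    f=least_squares(lambda x:np.hypot(*(P-x[:2]).T)-x[2],[*p,r],loss="soft_l1",f_scale=.0005)
                                        ~^~~~~~
ValueError: operands could not be broadcast together with shapes (0,) (2,)
```

```bash
sed -i 's/max(4,.5\*d.max())/max(.5,.7*d.max())/' circ.py; python3 - <<'E'
from circ import *
c=np.load("s5.npy",allow_pickle=True).item()
for z in(.0892,.0932,.0972):print(rim(c,[.458,-.272],z,vmax=398))
print("low",rim(c,[.458,-.272],.028,vmax=398))
E
```

```text
(array([ 0.45924893, -0.27230626]), np.float64(0.0485253016330526), 113, np.float64(0.001294553486382008))
(array([ 0.45647641, -0.27341988]), np.float64(0.04837717837706007), 113, np.float64(0.0012794887685203538))
(array([ 0.4534546 , -0.27453624]), np.float64(0.04831183165834232), 113, np.float64(0.0012075702189453391))
low (array([ 0.45897785, -0.27355051]), np.float64(0.04831897223673476), 114, np.float64(0.002663338742225123))
```

>>> arm_command --pt "-0.001 0 0.015 0 0 0" --pt "-0.001 0 0.05 0 0 0" --pt "-0.001 0 0.1 0 0 0" --pt "-0.001 0 0.15 0 0 0" --pt "-0.001 0 0.18 0 0 0"

```text
t: 14.45
tool_pos: [0.5235, -0.2661, 0.2218]
orientation: [0.109, -3.138, -0.001]
force: [-0.0, -0.0, -1.4]
opening: 0.019
gripper_force: 45.0
```

>>> arm_command --pt "0 0 0.02 0 0 0" --pt "0 0 0.035 0 0 0" --pt "0 0 0.05 0 0 0" --pt "0 0 0.06 0 0 0" --pt "0 0 0.065 0 0 0"

```text
t: 15.08
tool_pos: [0.5239, -0.2663, 0.2101]
orientation: [-0.109, 3.14, -0.0]
force: [0.4, -0.7, -0.9]
opening: 0.0188
gripper_force: 45.0
```

>>> arm_command --pt "0 0 0.004 0 0 0" --pt "0 0 0.008 0 0 0" --pt "0 0 0.012 0 0 0" --pt "0 0 0.016 0 0 0" --pt "0 0 0.016 0 0 0"

```text
t: 15.7
tool_pos: [0.5238, -0.2663, 0.2069]
orientation: [0.109, -3.14, -0.0]
force: [0.6, -0.7, -1.4]
opening: 0.0187
gripper_force: 45.0
```

Still no contact; seating is expected near 0.202.

>>> arm_command --pt "0 0 0.004 0 0 0" --pt "0 0 0.008 0 0 0" --pt "0 0 0.012 0 0 0" --pt "0 0 0.016 0 0 0" --pt "0 0 0.016 0 0 0"

```text
t: 16.32
tool_pos: [0.5238, -0.2664, 0.2037]
orientation: [0.109, -3.14, 0.0]
force: [0.5, 0.8, -0.2]
opening: 0.0191
gripper_force: 45.0
```

>>> arm_command --pt "0 0 0.002 0 0 0" --pt "0 0 0.004 0 0 0" --pt "0 0 0.006 0 0 0" --pt "0 0 0.006 0 0 0" --pt "0 0 0.006 0 0 0"

```text
t: 16.95
tool_pos: [0.524, -0.2664, 0.2027]
orientation: [-0.109, 3.139, -0.0]
force: [1.1, 0.7, 0.2]
opening: 0.0194
gripper_force: 45.0
```

```bash
python3 - <<'E'
from h import *
from plant import *
s=read_state();print(s["tool_pos"],yaw(s)[0],s["force"],s["wrist_torque"])
E
```

```text
[ 0.52397229 -0.26639681  0.20269077] 93.9710334933575 [1.11406995 0.69606601 0.21275121] [-0.00648159  0.01809411  0.03565693]
```

>>> arm_command --pt "0 0 0.001 0 0 0" --pt "0 0 0.002 0 0 0" --pt "0 0 0.002 0 0 0" --pt "0 0 0.002 0 0 0" --pt "0 0 0.002 0 0 0" --force 15

```text
t: 17.58
tool_pos: [0.5239, -0.2664, 0.2022]
orientation: [-0.109, 3.14, -0.0]
force: [0.1, -0.6, 1.8]
opening: 0.0194
gripper_force: 15.0
```

>>> arm_command --pt "0 0 0 0 0 0" --pt "0 0 0 0 0 0" --pt "0 0 0 0 0 0" --pt "0 0 0 0 0 0" --pt "0 0 0 0 0 0" --force 3

```text
t: 18.2
tool_pos: [0.5238, -0.2663, 0.2021]
orientation: [0.109, -3.14, -0.0]
force: [-0.9, -1.0, 1.0]
opening: 0.02
gripper_force: 3.0
```

>>> arm_command --pt "0 0 0 0 0 0" --pt "0 0 0 0 0 0" --pt "0 0 0 0 0 0" --pt "0 0 0 0 0 0" --pt "0 0 0 0 0 0" --fingers 0.3

```text
t: 18.82
tool_pos: [0.5239, -0.2663, 0.2021]
orientation: [0.109, -3.14, 0.0]
force: [-0.7, 0.3, -0.3]
opening: 0.0326
gripper_force: 0.0
```

```bash
python3 - <<'E'
from circ import *
from plant import *
s=read_state();print(s["tool_pos"],yaw(s)[0],s["force"],s["opening"])
c=read_camera("scene");u,v=map(int,pix(c,[.458,-.272,.05]))
w=read_camera("wrist");np.save("w6.npy",w,allow_pickle=True)
a=cv2.resize(c["image"][v-50:v+50,u-50:u+50],(300,300),interpolation=2);b=cv2.resize(w["image"],(480,300))
cv2.imwrite("pics/s6.png",np.hstack([a,b])[:,:,::-1])
E
```

```text
[ 0.52388126 -0.26630768  0.20212589] 93.97308335083106 [-0.66548589  0.30007977 -0.32566472] 0.03264797358442879
```

View pics/s6.png

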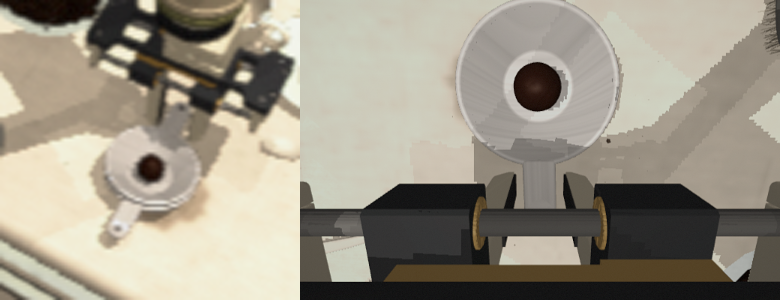

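Nested with handles opposite and the truffle centred. Now I go up and over to the lower handle.

>>> arm_command --pt "0 0 -0.03 0 0 0" --pt "0 0 -0.1 0 0 0" --pt "0 0 -0.25 0 0 0" --pt "0 0 -0.4 0 0 0" --pt "0 0 -0.5 0 0 0"

```text
t: 19.55
tool_pos: [0.5243, -0.2666, 0.3051]
orientation: [-0.109, 3.137, -0.003]
force: [0.1, -0.2, -0.2]
opening: 0.0325
gripper_force: 0.0
```

```bash
python3 - <<'E'
from circ import *
from plant import *
s=read_state();print(s["tool_pos"],yaw(s)[0])
c=read_camera("top");w=np.load("w6.npy",allow_pickle=True).item()
print("upper rim wrist",rim(w,[.458,-.272],.036))
print(delta(s,[.392,-.2777,.28],94.8))
E
```

```text
[ 0.52432083 -0.26658275  0.30508879] 93.97043600096457
upper rim wrist (array([ 0.45923851, -0.27177206]), np.float64(0.04572412348849868), 98, np.float64(0.0005882921811471466))
[ 6.642e-01 -9.400e-03  1.238e-01 -6.000e-04  8.000e-04 -4.600e-03]
```

>>> arm_command --pt "0.1 0 0 0 0 0" --pt "0.3 0 0 0 0 0" --pt "0.5 -0.005 0.03 0 0 -0.0046" --pt "0.62 -0.009 0.08 0 0 -0.0046" --pt "0.664 -0.009 0.12 0 0 -0.0046" --fingers 0

```text
t: 20.23
tool_pos: [0.3904, -0.2773, 0.2774]
orientation: [0.13, -3.138, -0.001]
force: [0.0, -0.0, 0.6]
opening: 0.0462
gripper_force: 0.0
```

```bash
python3 - <<'E'
from circ import *
from plant import *
s=read_state();print(s["tool_pos"],yaw(s)[0],s["opening"])
w=read_camera("wrist");im=cv2.cvtColor(w["image"],6);np.save("w7.npy",w,allow_pickle=True)
print(w["cx"],pix(w,[.392,-.2777,.028]),pix(w,[.372,-.2794,.028]))
for z in(205,215,225,235):print(z,[int(x) for x in im[z,285:355]])
print("col",[int(x) for x in im[180:245,320]])
E
```

```text
[ 0.39039959 -0.27728757  0.27743273] 94.73287393660623 0.04620280960342757
319.35694870593426 (np.float64(318.83046275717686), np.float64(213.4344028204494)) (np.float64(318.80472163910673), np.float64(185.3939485126013))
205 [207, 207, 207, 207, 207, 205, 147, 150, 151, 150, 150, 150, 150, 150, 150, 150, 151, 150, 127, 124, 140, 143, 143, 140, 140, 141, 141, 141, 141, 142, 143, 142, 144, 144, 143, 144, 144, 143, 143, 143, 144, 143, 144, 145, 144, 142, 129, 132, 150, 148, 150, 150, 150, 151, 151, 152, 153, 152, 152, 152, 153, 152, 152, 151, 150, 151, 150, 150, 149, 150]
215 [205, 205, 204, 204, 205, 205, 206, 203, 146, 149, 151, 151, 152, 152, 151, 151, 152, 150, 127, 125, 138, 144, 142, 141, 138, 137, 139, 139, 140, 141, 140, 143, 146, 143, 145, 147, 146, 143, 142, 143, 145, 148, 149, 145, 142, 138, 128, 152, 153, 152, 152, 152, 151, 151, 153, 154, 152, 153, 153, 153, 153, 152, 152, 151, 151, 151, 152, 153, 152, 152]
225 [205, 204, 204, 203, 204, 202, 204, 201, 143, 147, 147, 146, 146, 146, 145, 145, 146, 146, 125, 124, 138, 141, 141, 141, 138, 137, 138, 138, 140, 141, 139, 143, 14
[... 164 characters left out ...]
52, 152, 151, 150, 150]
235 [169, 168, 168, 165, 165, 166, 163, 110, 113, 113, 115, 115, 116, 117, 117, 117, 124, 122, 111, 125, 137, 141, 141, 139, 137, 135, 136, 136, 140, 138, 138, 141, 143, 139, 142, 143, 141, 140, 138, 140, 142, 145, 144, 142, 141, 130, 120, 154, 153, 152, 153, 153, 154, 152, 151, 153, 153, 152, 153, 151, 151, 151, 150, 150, 151, 151, 150, 151, 150, 150]
col [153, 152, 153, 155, 155, 126, 103, 131, 148, 150, 149, 148, 150, 146, 116, 75, 73, 71, 74, 74, 72, 73, 93, 130, 146, 144, 144, 142, 142, 142, 142, 145, 147, 146, 147, 147, 147, 146, 146, 147, 145, 146, 144, 145, 145, 145, 145, 144, 144, 144, 144, 144, 144, 143, 144, 143, 144, 142, 143, 143, 142, 142, 143, 144, 128]
```

Lower handle is straight, its centre at u≈317.3 against a tool centre of 319.4. That calls for a shift of about −1.4 mm along tool y before I descend.

>>> arm_command --pt "-0.004 -0.007 0.05 0 0 0" --pt "-0.008 -0.007 0.15 0 0 0" --pt "-0.008 -0.007 0.26 0 0 0" --pt "-0.008 -0.007 0.35 0 0 0" --pt "-0.008 -0.007 0.39 0 0 0"

```text
t: 20.9
tool_pos: [0.3937, -0.2782, 0.1987]
orientation: [0.133, -3.138, -0.002]
force: [-0.5, 0.4, 0.9]
opening: 0.0463
gripper_force: 0.0
```

>>> arm_command --pt "0 0 0.01 0 0 0" --pt "0 0 0.02 0 0 0" --pt "0 0 0.025 0 0 0" --pt "0 0 0.025 0 0 0" --pt "0 0 0.025 0 0 0" --fingers 0.45

```text
t: 21.52
tool_pos: [0.3933, -0.2787, 0.1954]
orientation: [-0.131, 3.138, -0.001]
force: [-0.5, -0.8, -0.4]
opening: 0.0255
gripper_force: 0.0
```

```bash
python3 - <<'E'
from circ import *
from plant import *
s=read_state();print(s["tool_pos"],yaw(s)[0],s["opening"],s["force"])
w=read_camera("wrist");im=cv2.cvtColor(w["image"],6)
for z in(225,235,250):print(z,[int(x) for x in im[z,280:360]])
cv2.imwrite("pics/w8.png",w["image"][:,:,::-1])
E
```

```text
[ 0.39330346 -0.27869031  0.19544628] 94.79273035990762 0.025510748599204696 [-0.46420893 -0.7978439  -0.40176245]
225 [151, 150, 151, 152, 152, 150, 150, 150, 150, 149, 150, 150, 148, 149, 149, 148, 148, 147, 147, 149, 149, 147, 89, 98, 122, 133, 138, 140, 142, 142, 142, 142, 142, 143, 143, 143, 144, 144, 145, 144, 145, 144, 145, 145, 145, 145, 146, 145, 146, 144, 145, 146, 146, 145, 145, 142, 138, 123, 98, 92, 141, 152, 150, 150, 151, 151, 150, 152, 151, 152, 152, 153, 152, 153, 152, 153, 152, 153, 153, 154]
235 [101, 102, 101, 101, 101, 101, 101, 99, 99, 100, 96, 43, 17, 16, 49, 132, 154, 153, 150, 123, 112, 132, 136, 138, 137, 136, 137, 138, 139, 137, 138, 140, 137, 101, 68, 73, 76, 75, 75, 75, 74, 73, 71, 72, 71, 72, 73, 75, 102, 145, 142, 141, 141, 142, 141, 141, 142, 140, 141, 140, 134, 113, 124, 151, 119, 9, 18, 23, 57, 99, 100, 99, 99, 99, 99, 99, 98, 99, 97, 100]
250 [99, 98, 99, 98, 98, 99, 98, 83, 13, 22, 21, 20, 18, 15, 36, 106, 158, 154, 151, 117, 122, 131, 141, 139, 139, 139, 140, 138, 136, 135, 136, 135, 135, 136, 137, 137, 137, 137, 137, 138, 138, 140, 139, 139, 142, 140, 142, 140, 138, 138, 138, 139, 142, 145, 145, 145, 142, 140, 139, 140, 132, 126, 139, 156, 86, 10, 18, 16, 17, 16, 18, 31, 79, 102, 100, 98, 99, 99, 99, 98]
```

>>> arm_command --pt "0 0.002 0.005 0 0 0" --pt "0 0.002 0.009 0 0 0" --pt "0 0.002 0.009 0 0 0" --pt "0 0.002 0.009 0 0 0" --pt "0 0.002 0.009 0 0 0"

```text
t: 22.2
tool_pos: [0.3932, -0.2782, 0.1933]
orientation: [-0.132, 3.139, -0.0]
force: [-0.3, 0.4, -0.1]
opening: 0.0253
gripper_force: 0.0
```

>>> arm_command --pt "0 0 0 0 0 0" --pt "0 0 0 0 0 0" --pt "0 0 0 0 0 0" --pt "0 0 0 0 0 0" --pt "0 0 0 0 0 0" --fingers 0.7 --force 8

```text
t: 22.82
tool_pos: [0.3932, -0.2782, 0.1934]
orientation: [-0.131, 3.139, -0.0]
force: [-0.3, -0.7, -0.6]
opening: 0.0197
gripper_force: 8.0
```

>>> arm_command --pt "0 0 0 0 0 0" --pt "0 0 0 0 0 0" --pt "0 0 0 0 0 0" --pt "0 0 -0.003 0 0 0" --pt "0 0 -0.008 0 0 0" --fingers 1 --force 58

```text
t: 23.45
tool_pos: [0.3931, -0.278, 0.1948]
orientation: [0.132, -3.139, -0.001]
force: [1.1, -0.6, -2.1]
opening: 0.0189
gripper_force: 58.0
```

>>> arm_command --pt "0 0 -0.01 0 0 0" --pt "0 0 -0.02 0 0 0" --pt "0 0 -0.04 0 0 0" --pt "0 0 -0.06 0 0 0" --pt "0 0 -0.07 0 0 0"

```text
t: 24.08
tool_pos: [0.3933, -0.2783, 0.2094]
orientation: [-0.131, 3.138, -0.001]
force: [-0.1, 0.6, -2.5]
opening: 0.0187
gripper_force: 58.0
```

```bash
python3 - <<'E'
from circ import *
from plant import *
s=read_state();print(s["tool_pos"],yaw(s)[0],s["opening"],s["force"],s["wrist_torque"])
c=read_camera("scene");u,v=map(int,pix(c,[.458,-.272,.05]))
w=read_camera("wrist")
a=cv2.resize(c["image"][v-50:v+50,u-50:u+50],(400,400),interpolation=2);b=cv2.resize(w["image"],(400,250));b=np.vstack([b,np.zeros((150,400,3),np.uint8)])
cv2.imwrite("pics/s9.png",np.hstack([a,b])[:,:,::-1])
E
```

```text
[ 0.39329888 -0.27827565  0.20938854] 94.79817219015001 0.01868883452778879 [-0.06461151  0.61662566 -2.50000371] [ 0.01974423  0.17002949 -0.03004409]
```

View pics/s9.png

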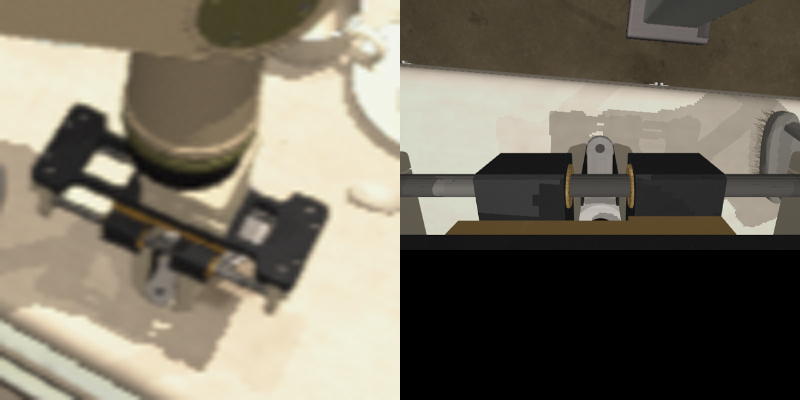

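The pair is fully supported by the lower handle: 2.5 N and 0.17 N m match its weight. I lift, then turn.

>>> arm_command --pt "0 0 -0.02 0 0 0" --pt "0 0 -0.06 0 0 0" --pt "0 0 -0.12 0 0 0" --pt "0 0 -0.19 0 0 0" --pt "0 0 -0.26 0 0 0"

```text
t: 24.8
tool_pos: [0.3933, -0.2783, 0.2624]
orientation: [-0.132, 3.138, -0.001]
force: [-0.1, -0.3, -2.6]
opening: 0.0185
gripper_force: 58.0
```

>>> arm_command --pt "0 0 -0.07 0 0 0" --pt "0 0 -0.14 0 0 0" --pt "0 0 -0.21 0 0 0" --pt "0 0 -0.27 0 0 0" --pt "0 0 -0.31 0 0 0"

```text
t: 25.42
tool_pos: [0.3933, -0.2783, 0.3238]
orientation: [-0.131, 3.138, -0.001]
force: [0.4, 0.6, -2.8]
opening: 0.0189
gripper_force: 58.0
```

>>> arm_command --pt "0 0 -0.02 0 0 0" --pt "0 0 -0.03 0 0 0" --pt "0 0 -0.03 0 0 0" --pt "0 0 -0.03 0 0 0.005" --pt "0 0 -0.03 0 0 0.02"

```text
t: 26.05
tool_pos: [0.3931, -0.2781, 0.3285]
orientation: [0.03, -3.141, -0.001]
force: [-0.1, -0.2, -3.0]
opening: 0.0191
gripper_force: 58.0
```

>>> arm_command --pt "0 0 0 0 0 0.025" --pt "0 0 0 0 0 0.055" --pt "0 0 0 0 0 0.085" --pt "0 0 0 0 0 0.115" --pt "0 0 0 0 0 0.145"

```text
t: 26.68
tool_pos: [0.3931, -0.2781, 0.3286]
orientation: [-0.683, -3.066, -0.001]
force: [-0.3, 0.0, -2.9]
opening: 0.0189
gripper_force: 58.0
```

>>> arm_command --pt "0 0 0 0 0 0.03" --pt "0 0 0 0 0 0.06" --pt "0 0 0 0 0 0.09" --pt "0 0 0 0 0 0.12" --pt "0 0 0 0 0 0.15"

```text
t: 27.3
tool_pos: [0.3931, -0.2781, 0.3286]
orientation: [-1.38, -2.822, -0.0]
force: [-0.5, -0.6, -1.0]
opening: 0.0188
gripper_force: 58.0
```

```bash
python3 - <<'E'
from h import *
from plant import *
s=read_state();print(s["tool_pos"],yaw(s)[0],s["opening"],s["force"],s["wrist_torque"],delta(s,s["tool_pos"],0))
E
```

```text
[ 0.3931152  -0.2780913   0.32855597] 37.87930428623332 0.018815307844999303 [-0.49853401 -0.58904385 -0.9884464 ] [0.070748   0.13232578 0.00859234] [ 0.000e+00  0.000e+00  0.000e+00 -1.000e-04 -2.000e-04  2.104e-01]
```

>>> arm_command --pt "0 0 0 0 0 0.03" --pt "0 0 0 0 0 0.06" --pt "0 0 0 0 0 0.09" --pt "0 0 0 0 0 0.12" --pt "0 0 0 0 0 0.145"

```text
t: 27.92
tool_pos: [0.3932, -0.2781, 0.3286]
orientation: [-1.981, -2.438, -0.0]
force: [0.8, 0.1, -2.7]
opening: 0.0187
gripper_force: 58.0
```

>>> arm_command --pt "0 0 0 0 0 0.025" --pt "0 0 0 0 0 0.045" --pt "0 0 0 0 0 0.06" --pt "0 0 0 0 0 0.065" --pt "0 0 0 0 0 0.065"

```text
t: 28.55
tool_pos: [0.3932, -0.2781, 0.3288]
orientation: [-2.215, -2.227, -0.0]
force: [-1.3, 0.1, -2.4]
opening: 0.0189
gripper_force: 58.0
```

>>> arm_command --pt "0 0 0 0 0 0" --pt "0 0 0 0 0 0" --pt "0 0 0 0 0 0" --pt "0 0 0 0 0 0" --pt "0 0 0 0 0 0"

```text
t: 29.18
tool_pos: [0.3932, -0.2782, 0.3289]
orientation: [-2.216, -2.227, 0.0]
force: [0.5, -0.2, -1.9]
opening: 0.0188
gripper_force: 58.0
```

```bash
python3 - <<'E'
from circ import *
from plant import *
s=read_state();print(s["tool_pos"],yaw(s)[0],s["opening"],s["force"],s["wrist_torque"],s["dq"].round(3))
for n in("top","scene"):
    c=read_camera(n);im=c["image"];z=s["tool_pos"][2]-.1675+.008+.0
    p=[s["tool_pos"][0],s["tool_pos"][1]-.0655]
    u,v=map(int,pix(c,[*p,z]));w=im[v-30:v+30,u-30:u+30].astype(int)
    m=(w.max(2)<60)&(w[:,:,0]>w[:,:,2]); n_,_,st,ce=cv2.connectedComponentsWithStats(m.astype(np.uint8))
    for i in range(1,n_):
        if 20<st[i,4]<400:
            q=ce[i]+[u-30,v-30];print(n,"dark blob",q,st[i,4],ray(c,*q,z-.017).round(4))
    try:
        r=rim(c,p,z,vmax=398);print(n,"rim",r)
    except Exception as e:print(n,"rim hidden")
E
```

```text
[ 0.39319039 -0.27818105  0.32893878] 0.3000581577518748 0.018805805819871974 [ 0.51106192 -0.19176111 -1.89512691] [ 0.09817113  0.03404161 -0.01538773] [-0.002  0.    -0.001 -0.    -0.    -0.001]
top rim (array([ 0.38776474, -0.34171777]), np.float64(0.05018303946345193), 81, np.float64(0.0010346452072660314))
scene dark blob [361.10526316 239.76315789] 152 [ 0.4052 -0.2657  0.1524]
scene dark blob [372.56097561 234.14634146] 41 [ 0.4385 -0.2823  0.1524]
scene dark blob [386.08823529 254.86764706] 68 [ 0.3978 -0.3432  0.1524]
scene rim (array([ 0.39140503, -0.34100589]), np.float64(0.04919158118647973), 120, np.float64(0.0012700502508933495))
```

```bash
python3 -c "
from plant import *
print(close_job())"
```

```text
the job is handed in; nothing more can be done
None
```

I handed the job in at about 29 s: the nested pair is held still by the lower handle, foot about 13 cm up, with the upper handle pointing right and the truffle about 5 mm from the middle by a coarse camera reading; no verdict came back.

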